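Release the locked drip drawer of a digester hot plate with a rod

ROBOT

A 6-joint arm with a two-finger parallel gripper is mounted at the origin on the work surface. World frame = base frame: x ahead of the robot, y to its left, z up, the work surface at z = 0. Lengths are in mm, angles in degrees, forces in N, time in s.
With the tool pointing down it reaches from about 300 to 850 mm from the base axis. Payload 4.2 kg.
Tool frame: the origin (TCP) lies midway between the tips of the shut fingers; the grasp point (between the pads) lies env.hold_point_z behind it (env.hold_point_z is the distance from the TCP to the grasp point, in mm); z points along the fingers, y is the line along which they close (so a half turn about z gives the same grasp; the last joint's range is limited). The gripper opens to 91 mm and grips with 3 to 60 N. Pads are 32 mm wide; open, the fingers measure 118 mm over their backs; the gripper's body (76 mm by 178 mm) begins 60 mm behind the grasp point.
Start: joints at [-64.229, 18.312, 89.639, -0, 72.044, -1.146], TCP at [260.313, -512.719, 213.976] pointing down, gripper open.
Joint ranges: [-177.97, 177.97], [-48.28, 115.42], [12.27, 149.76], [-77.06, 257.06], [2.81, 150.46], [-146.56, 146.56]. Speed limits (degrees/s): [147.25, 147.25, 180, 180, 180, 180].

INTERFACE

Orientations are given as [roll, pitch, yaw] about the fixed x, y, z axes, in that order (R = Rz(yaw) Ry(pitch) Rx(roll)).
In Python, from workcell import env, viewer, spotter gives the robot as it stands.
- The arm moves only by the tool apply_moves, never from a script. Its arguments are lists of equal length, an entry for each row: "delta_pos": the shift along the world's x, y, z normalised to -1 to 1, where 1 is 120 mm, a list of three; "rot": the turn, a rotation vector about the world's x, y, z normalised to -1 to 1, where 1 is 1.5 rad, a list of three; "hand": the opening, from 0 (shut) to 1 (fully open). A call has 1 to 10 rows; each row is the pose to reach, as a shift and turn from the pose commanded when the call began; what a row does not reach only later rows make up. A row lasts 1/12 s, in which the tool goes at most 41.7 mm and 7.16 degrees, less where a joint would pass 70% of its speed; a pose out of reach is approached as far as the arm can. A call with a number of a shift or a turn outside -1 to 1 is refused whole. A call with a gripper value outside its range is refused whole. The fingers move at their own pace and stop on an object; "newtons" is the grip in N (left out, the last holds). Time passes only in rows, so rows that repeat a pose let the fingers close. It gives the time, the measured TCP pose, the force, the opening and the grip force at its end, in the units of the state.
- env.state(): the state, without advancing time (a new reading comes with each control period).
- viewer.grab_frame(name): name is "scene" or "top" or "wrist"; returns a dict with "pixels" (400x640x3 uint8, red, green, blue), "camera_matrix" (3x3 intrinsics, pixels), "R" (3x3) and "t" (3): a world point X has camera coordinates R X + t; the wrist camera has in their place "mount" (4x4, takes a point from camera to tool coordinates, whose origin is the TCP and whose axes are the flange's). Camera axes: x right, y down, z forward; pixel columns grow to the right and rows downward; lengths in mm; the calibration is good to about 2 mm. A picture is of the moment at which its call begins: read the wrist's pose just before it. There is no depth.
- env.job_done(): hands the job in; it is judged then, once.
Trained networks look in a picture, given as the dict that the camera call returned (one of the last four; its "shot" number tells which), for a name from the list of things; names that differ only in an ending like _2 or _b are one class to them, and where a whole thing is asked for, a point or a joint stands for the part that bears it (a point fixed in the world has none). Each returns a list of dicts, best first, with "score" (0 to 1); they miss things now and then, are a little off and sometimes report something else, mostly with a low value. They report only what shows in the picture. A call takes as long as a camera call. They do not tell look-alikes from the thing itself.
- spotter.trace(picture, query): "mask" (400x640 bool, what is visible of it) and "box" ([centre column, centre row, width, height] in pixels, round what is visible of it).
- spotter.landmark_of(picture, query): "position" ([column, row] in pixels: a listed point, or the origin of a listed thing).
The state is a dict: "time_s": time; "qpos": joint angles; "qvel": joint speeds; "effort": joint torques, N m; "ee_pos": TCP position; "ee_rot": TCP orientation; "force": force on the tool from outside, world axes, zero at the start; "torque": the same for the moment, N m; "gripper_width": finger opening in mm; "gripper_force": force on a finger pad.
Only numpy, scipy, OpenCV 4.12 (cv2) and the standard library are available. Lean on these libraries where they do the work, as an engineer would, in place of code of your own. Each camera call takes 0.05 s, during which the arm holds its last target. There are 200 camera calls.

TASK

The hot plate has no power and its drip drawer is locked. Take the white release rod out of its stand and push it straight down through the small round hole in the square steel plate on top of the unit, feeling for the spring latch hidden below and pressing gently (never more than 20 N on the unit or its latch), until the latch gives and the drawer springs out. Then put the rod back upright, fully down in its stand, and let go, leaving the drawer out and the glassware and jars standing undisturbed.

Things in the scene. Friction and masses are not known exactly. Their poses are not given: they have to be found in the camera images.
- unit: Low hot-plate unit, fixed to the bench: 260 (x) x 280 (y) x 110 mm high, grey painted shell, black plate with six brown heater rings on the rear part of its top, a grey service strip along the front part with a fixed black knob 14 mm high and a flat display. Origin: centre of the underside; its -x side is the drawer front, z up.
- release_hole (a point): Centre of the mouth of the vertical release hole, on the unit's top (110 mm up), in a 50 mm square steel plate flush in the service strip; 80 mm to -x, 85 mm to +y of the unit's centre in its frame. Hole 14 mm wide, 2 mm chamfer, through a 12 mm thick top into a cavity. Hidden there, a flat latch pad 36 mm square lies 15 to 35 mm below the mouth, differently each time, unmeasured.
- drawer (a joint): Opening of the drip drawer in m: 0 shut and locked; once let go, its spring drives it out to 0.07 towards the unit's -x within about 1.5 s. No handle. The latch pad under the hole is on a spring: it starts to move at about 4 N, then 1 N more per mm; after about 6 mm (10 to 12 N) it lets the drawer go, after 8 mm (about 13 N) it meets a hard stop.
- drawer_front (a point): Centre of the outer face of the drawer front, a flat grey panel 266 mm wide and 68 mm high; 48 mm above the bench; moves with the drawer.
- rod_grip (a point): Point to grip on the rod: on its axis, 100 mm above its lower end and 30 mm below its top end (115 mm above the bench while the rod stands in its stand). z along the rod, up.
- rod: Release rod: loose white plastic dowel, 12 mm in diameter, 130 mm long, 40 g, lower end tapered over the last 3 mm to 7 mm. Origin: centre of the lower end face; z along the rod towards its top end. It starts upright in the stand.
- stand: Rod stand, fixed to the bench: grey plastic block 70 x 70 x 55 mm high with one vertical round hole in the middle of its top, 15 mm in diameter with a 3 mm chamfer and 40 mm deep (the hole's floor is 15 mm above the bench). Origin: centre of the underside. It stands to the left or the right of the unit, with the glass beaker on the other side.
- flask_a: Conical glass flask standing on the hot plate, 64 mm base, 92 mm high; origin: centre of the base. Leave alone.
- flask_b: Second flask like flask_a. Leave alone.
- beaker: Glass beaker on the bench, 70 mm in diameter, 90 mm high; origin: centre of the base. Leave alone.
- reagent: Amber reagent bottle, 64 mm in diameter, 150 mm high; origin: centre of the base. Leave alone.
- jar: White plastic jar, 60 mm in diameter, 80 mm high; origin: centre of the base. Leave alone.
- dish: White ceramic dish, 90 mm in diameter, 30 mm high; origin: centre of the base. Leave alone.
Not all that is in view belongs to the job. Leave any orange or purple look-alike of the stand alone.

How it is judged (in metres and radians):
On the way, in this order (a step that is already met when the one before it is completed fails the run):
1. the rod has been lifted clear out of its stand (z of rod in the frame of stand above 0.06 m), for 0.1 s.
2. the drawer is released while the rod stands in the release hole, at least 10 mm deep (value of joint drawer above 0.006 m and z of rod in the frame of release_hole below -0.01 m and horizontal distance between rod and release_hole below 0.008 m), for 0.03 s.
At the end, for the whole second after the job is handed in: The drawer has sprung out by more than 55 mm; the rod is back in its stand, its lower end within 8 mm of the stand's axis and within 7 mm of the floor of the hole, upright within 0.15 rad, at rest and released (value of joint drawer above 0.055 m and horizontal distance between rod and stand below 0.008 m and z of rod in the frame of stand below 0.022 m and angle between rod's own z axis and vertical below 0.15 rad and linear speed of rod below 0.02 m/s and contact force between rod and the fingers below 0.1 N); the robot touches nothing.
It fails at once if the rod presses on the unit, its latch or its drawer with more than 20 N (contact force between rod and unit above 20 N).
It fails at once if the robot itself presses on the unit or its drawer with more than 25 N (contact force between any of the fingers, the arm and unit above 25 N).
It fails at once if a flask, the beaker, the bottle, the jar or the dish is shifted by more than 20 mm or tipped (distance of any of flask_a, flask_b, beaker, reagent, jar, dish from where it was at the start of the episode above 0.02 m or angle between any of flask_a, flask_b, beaker, reagent, jar, dish's own z axis and vertical above 0.35 rad).
It also fails if it takes over 56 s, if anything falls off the work surface, if the arm or the gripper's body presses on something with over 40 N, if the wrist force passes 120 N, or if a joint passes its speed limit or range.

## Working session

There is one attempt and no reset: what is moved stays moved. The work goes in short steps, Python scripts to look and compute and a tool call to move; the robot and the scene stay as the last step left them, time stands still between calls to the robot, and variables do not carry over. Pictures are saved under pics/ and viewed, at most 10 in all, crops included, and the job is handed in when it is done.

Besides the shell and the picture viewer there is one more tool, called after "Emit:" by a JSON object that holds its "fn" and its "kwargs". apply_moves: Moves the arm, as the interface text tells. Its arguments: {"type":"object","properties":{"delta_pos":{"type":"array"},"rot":{"type":"array"},"hand":{"type":"array"},"newtons":{"type":"number"}},"required":["delta_pos","rot","hand"]}

```bash
mkdir -p pics
cat > h.py <<'E'
import numpy as np, cv2
from workcell import env, viewer, spotter
def ray(p,uv):
    K,R,t=[np.array(p[k],float) for k in("camera_matrix","R","t")]
    d=R.T@np.linalg.solve(K,[uv[0],uv[1],1.]); return -R.T@t,d
def atz(p,uv,z):
    c,d=ray(p,uv); return c+d*(z-c[2])/d[2]
def proj(p,X):
    q=np.array(p["R"])@X+np.array(p["t"]).ravel(); q=np.array(p["camera_matrix"])@q; return q[:2]/q[2]
def save(p,n): cv2.imwrite(f"pics/{n}.png",p["pixels"][...,::-1])
E
python3 - <<'E'
from h import *
s=env.state();print(s,env.hold_point_z)
zs=dict(release_hole=110,rod_grip=115,stand=0,rod=15,unit=0,drawer_front=48,flask_a=110,beaker=0,reagent=0,jar=0,dish=0)
for n in("top","scene"):
    p=viewer.grab_frame(n);save(p,n)
    for q,z in zs.items():
        for r in spotter.landmark_of(p,q)[:3]:
            print(n,q,round(r["score"],2),np.round(r["position"]),np.round(atz(p,r["position"],z)))
E
```

```text
{'time_s': 0.0, 'qpos': array([-6.42286285e+01,  1.83511369e+01,  8.97076385e+01,  9.10152075e-04,
        7.20428210e+01, -1.14530937e+00]), 'qvel': array([ 0.04855103,  0.06792436,  0.01734947,  0.08701792,  0.0079989 ,
       -0.0463221 ]), 'effort': array([-6.57336568e-04, -4.12456334e+01, -2.31972635e+01,  7.25312345e-02,
        4.56444989e-02, -1.21014341e-04]), 'ee_pos': array([ 260.08744183, -512.24172032,  213.11698046]), 'ee_rot': array([-1.79898441e+02, -2.89586249e-03,  2.69163970e+01]), 'force': array([ 1.44840763,  0.03483254, -0.75796625]), 'torque': array([ 0.0125398 , -0.00963022,  0.02231281]), 'gripper_force': 0.0, 'gripper_width': 91.01358357774998} 18.8
top release_hole 0.56 [324. 216.] [504.  56. 110.]
top rod_grip 0.57 [220. 234.] [453. 348. 115.]
top stand 0.84 [228. 276.] [336. 346.   0.]
top stand 0.84 [188. 254.] [401. 472.   0.]
top stand 0.77 [230. 238.] [450. 344.   0.]
top rod 0.52 [226. 235.] [459. 353.  15.]
top unit 0.75 [352. 195.] [586. -30.   0.]
top drawer_front 0.63 [351. 238.] [449. -24.  48.]
top flask_a 0.72 [352. 155.] [682. -27. 110.]
top 
[... 235 characters left out ...]
lease_hole 0.58 [326. 193.] [509.  67. 110.]
scene rod_grip 0.69 [428. 234.] [456. 353. 115.]
scene rod_grip 0.56 [422. 263.] [541. 397. 115.]
scene stand 0.97 [446. 241.] [329. 338.   0.]
scene stand 0.91 [364. 287.] [604. 293.   0.]
scene stand 0.71 [389. 239.] [429. 226.   0.]
scene rod 0.47 [419. 260.] [452. 338.  15.]
scene unit 0.58 [283. 224.] [597. -19.  -0.]
scene flask_a 0.9 [255. 204.] [672. -31. 110.]
scene flask_a 0.65 [238. 193.] [ 676. -102.  110.]
scene beaker 0.92 [246. 168.] [ 498. -336.    0.]
scene reagent 0.79 [346. 335.] [729. 355.   0.]
scene jar 0.79 [194. 200.] [ 720. -302.    0.]
scene jar 0.5 [430. 328.] [588. 469.   0.]
scene dish 0.86 [431. 329.] [586. 471.   0.]
```

View pics/top.png

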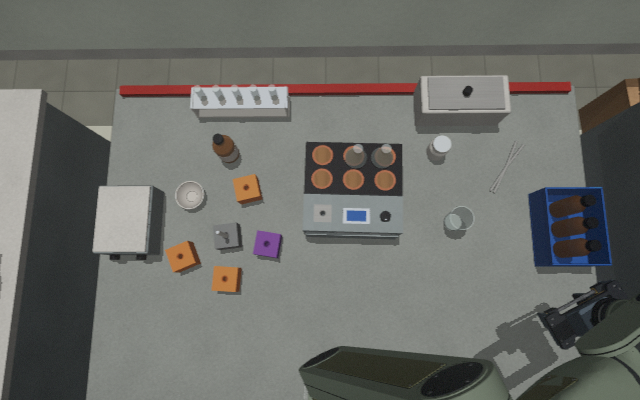

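View pics/scene.png

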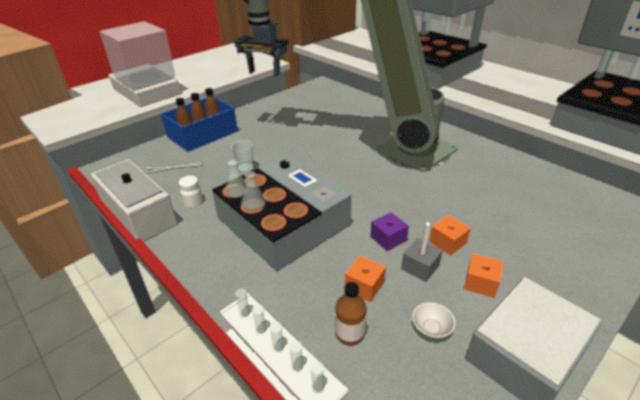

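The top view shows the grey stand with the rod at about (228,236), and the purple and orange look-alikes around it. The square plate with the release hole is at (323,214). The scene view confirms this, with the rod at (426,238) and the plate at (325,193). I'll move towards the rod now.

Emit:
{"fn": "apply_moves", "kwargs": {"delta_pos": [[0.2,0.97,0.05],[0.2,0.97,0.05],[0.2,0.97,0.05]], "rot": [[0,0,0.105],[0,0,0.105],[0,0,0.105]], "hand": [1,1,1]}}

```text
time_s: 1.45
ee_pos: [284.2, -394.4, 219.6]
ee_rot: [-179.9, -0.0, 35.9]
force: [0.6, 0.8, 0.3]
gripper_width: 91.3
gripper_force: 0.0
```

Emit:
{"fn": "apply_moves", "kwargs": {"delta_pos": [[0.2,0.97,0.05],[0.2,0.97,0.05],[0.2,0.97,0.05]], "rot": [[0,0,0.105],[0,0,0.105],[0,0,0.105]], "hand": [1,1,1]}}

```text
time_s: 1.7
ee_pos: [308.1, -277.5, 226.1]
ee_rot: [180.0, -0.0, 45.0]
force: [-0.4, 0.1, 0.6]
gripper_width: 91.2
gripper_force: 0.0
```

Emit:
{"fn": "apply_moves", "kwargs": {"delta_pos": [[0.2,0.97,0.05],[0.2,0.97,0.05],[0.2,0.97,0.05]], "rot": [[0,0,0.105],[0,0,0.105],[0,0,0.105]], "hand": [1,1,1]}}

```text
time_s: 1.95
ee_pos: [332.1, -161.3, 232.3]
ee_rot: [180.0, -0.0, 54.0]
force: [0.8, 0.0, 0.1]
gripper_width: 91.3
gripper_force: 0.0
```

Emit:
{"fn": "apply_moves", "kwargs": {"delta_pos": [[0.2,0.97,0.05],[0.2,0.97,0.05],[0.2,0.97,0.05]], "rot": [[0,0,0.105],[0,0,0.105],[0,0,0.105]], "hand": [1,1,1]}}

```text
time_s: 2.2
ee_pos: [356.2, -44.8, 238.5]
ee_rot: [179.9, -0.0, 63.1]
force: [1.8, -0.2, -0.3]
gripper_width: 91.2
gripper_force: 0.0
```

Emit:
{"fn": "apply_moves", "kwargs": {"delta_pos": [[0.2,0.97,0.05],[0.2,0.97,0.05],[0.2,0.97,0.05]], "rot": [[0,0,0.105],[0,0,0.105],[0,0,0.105]], "hand": [1,1,1]}}

```text
time_s: 2.45
ee_pos: [380.3, 71.8, 244.5]
ee_rot: [179.9, -0.1, 72.2]
force: [0.4, 0.4, 0.0]
gripper_width: 91.2
gripper_force: 0.0
```

Emit:
{"fn": "apply_moves", "kwargs": {"delta_pos": [[0.2,0.97,0.05],[0.2,0.97,0.05],[0.2,0.97,0.05]], "rot": [[0,0,0.105],[0,0,0.105],[0,0,0.105]], "hand": [1,1,1]}}

```text
time_s: 2.7
ee_pos: [404.4, 188.4, 250.4]
ee_rot: [179.9, -0.0, 81.2]
force: [0.3, 0.5, 0.3]
gripper_width: 91.2
gripper_force: 0.0
```

Emit:
{"fn": "apply_moves", "kwargs": {"delta_pos": [[0.2,0.97,0.05],[0.2,0.97,0.05],[0.2,0.97,0.05],[0.2,0.97,0.05]], "rot": [[0,0,0.105],[0,0,0.105],[0,0,0.105],[0,0,0.105]], "hand": [1,1,1,1]}}

```text
time_s: 3.03
ee_pos: [429.6, 308.0, 255.7]
ee_rot: [179.9, -0.2, 90.3]
force: [1.5, -0.3, -0.1]
gripper_width: 91.2
gripper_force: 0.0
```

```bash
cat >> h.py <<'E'
from scipy.spatial.transform import Rotation as Rn
def wrist():
    s=env.state(); p=viewer.grab_frame("wrist"); p=dict(p)
    T=np.eye(4);T[:3,:3]=Rn.from_euler("xyz",s["ee_rot"],degrees=True).as_matrix();T[:3,3]=s["ee_pos"]
    M=T@np.array(p["mount"]);p["R"]=M[:3,:3].T;p["t"]=-M[:3,:3].T@M[:3,3];return s,p
E
python3 - <<'E'
from h import *
s,p=wrist();save(p,"w1");print(s["ee_pos"],s["ee_rot"],np.round(p["mount"],2))
for q,z in(("rod_grip",115),("rod",15),("stand",0)):
    for r in spotter.landmark_of(p,q)[:2]: print(q,round(r["score"],2),np.round(r["position"]),np.round(atz(p,r["position"],z),1))
for r in spotter.trace(p,"rod")[:2]: print(r["score"],r["box"])
E
```

```text
[429.55217505 308.04513911 255.65968895] [179.91815504  -0.2140624   90.3431591 ] [[  -0.     -0.97   -0.25   70.69]
 [   1.     -0.      0.     -0.41]
 [  -0.     -0.25    0.97 -170.18]
 [   0.      0.      0.      1.  ]]
rod_grip 0.54 [353. 146.] [455.1 348.7 115. ]
rod 0.78 [345. 139.] [453.  347.9  15. ]
stand 0.87 [247. 138.] [330.  347.3   0. ]
stand 0.79 [326. 228.] [430.4 227.3   0. ]
0.51 [350.4, 144.6, 18.9, 23.4]
```

View pics/w1.png

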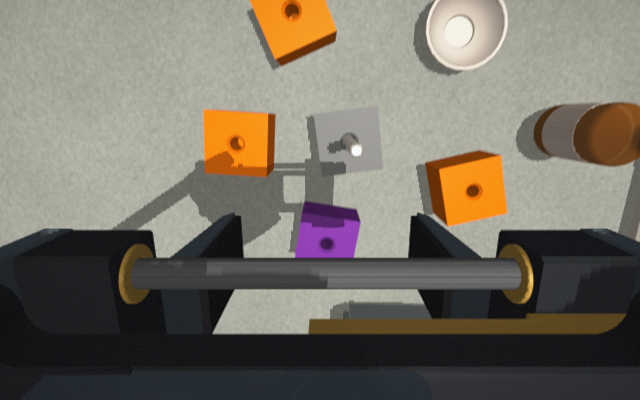

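The wrist view shows the grey stand at (348,140), with the white rod's top at (356,150). The network's grip point agrees with this, at about (455,348.5).

Emit:
{"fn": "apply_moves", "kwargs": {"delta_pos": [[0.2,0.33,-0.1],[0.21,0.33,-0.4],[0.21,0.33,-0.7],[0.21,0.33,-0.8]], "rot": [[0,0,0],[0,0,0],[0,0,0],[0,0,0]], "hand": [1,1,1,0.6]}}

```text
time_s: 3.62
ee_pos: [451.4, 338.7, 155.3]
ee_rot: [-179.6, 0.3, 90.0]
force: [-0.1, -0.7, 0.5]
gripper_width: 87.1
gripper_force: 0.0
```

Emit:
{"fn": "apply_moves", "kwargs": {"delta_pos": [[0,0,-0.25],[0,0,-0.45],[0,0,-0.53],[0,0,-0.53],[0,0,-0.53]], "rot": [[0,0,0],[0,0,0],[0,0,0],[0,0,0],[0,0,0]], "hand": [0.5,0.4,0.4,0.4,0.4]}}

```text
time_s: 4.03
ee_pos: [454.0, 341.2, 97.2]
ee_rot: [180.0, -0.0, 90.0]
force: [0.2, 0.4, 0.1]
gripper_width: 54.1
gripper_force: 0.0
```

Run:
```python
from h import *
s,p=wrist();save(p,"w2");print(s["ee_pos"],s["ee_rot"],s["gripper_width"],s["force"])
```

```text
[454.02032871 341.16889428  97.19236888] [ 1.79957775e+02 -2.35039475e-02  9.00215357e+01] 54.12573374389933 [0.16169948 0.42179158 0.1022261 ]
```

View pics/w2.png

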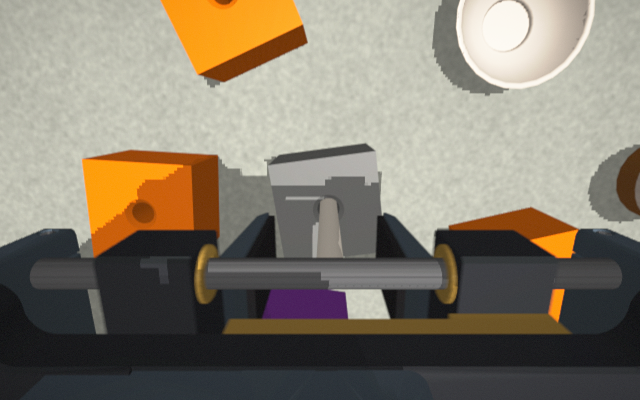

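Rod is between the fingers at col 328, with the hole mouth at (329,207). The TCP is about 7 mm short in y, so I'll shift and grip.

Emit:
{"fn": "apply_moves", "kwargs": {"delta_pos": [[0,0.06,0],[0,0.06,0],[0,0.06,0],[0,0.06,0],[0,0.06,0],[0,0.06,0],[0,0.06,0],[0,0.06,0],[0,0.06,0],[0,0.06,0]], "rot": [[0,0,0],[0,0,0],[0,0,0],[0,0,0],[0,0,0],[0,0,0],[0,0,0],[0,0,0],[0,0,0],[0,0,0]], "hand": [0.4,0.4,0,0,0,0,0,0,0,0], "newtons": 30}}

```text
time_s: 4.92
ee_pos: [453.8, 348.9, 96.5]
ee_rot: [180.0, -0.0, 90.1]
force: [0.8, -0.1, -0.1]
gripper_width: 11.5
gripper_force: 30.0
```

Run:
```python
from h import *
s,p=wrist();print(s["ee_pos"],s["ee_rot"],s["gripper_width"],s["gripper_force"],s["force"])
for uv in ((329,207),): print(atz(p,uv,55))
for r in spotter.trace(p,"stand")[:2]: print(r["score"],r["box"])
```

```text
[453.78208603 348.90478103  96.46566369] [ 1.79964220e+02 -8.74917045e-03  9.00851490e+01] 11.483198811634885 29.992510741576552 [ 0.7968907  -0.05911234 -0.09327148]
[455.89097271 358.43860082  55.        ]
0.97 [509.6, 276.9, 125.3, 116.2]
0.94 [326.1, 307.6, 27.9, 21.6]
```

Emit:
{"fn": "apply_moves", "kwargs": {"delta_pos": [[0,0,0.15],[0,0,0.4],[0,0,0.7],[0,0,1],[0,0,1]], "rot": [[0,0,0],[0,0,0],[0,0,0],[0,0,0],[0,0,0]], "hand": [0,0,0,0,0]}}

```text
time_s: 5.43
ee_pos: [456.3, 351.2, 223.8]
ee_rot: [179.4, -0.5, 90.1]
force: [0.9, 1.3, -0.2]
gripper_width: 11.2
gripper_force: 30.0
```

Emit:
{"fn": "apply_moves", "kwargs": {"delta_pos": [[0,-0.25,0.15],[0,-0.5,0.15],[0,-0.5,0.15],[0,-0.5,0.15]], "rot": [[0,0,0],[0,0,0],[0,0,0],[0,0,0]], "hand": [0,0,0,0]}}

```text
time_s: 5.77
ee_pos: [453.1, 288.0, 234.4]
ee_rot: [-180.0, -0.0, 90.0]
force: [-1.3, 1.3, -0.9]
gripper_width: 11.5
gripper_force: 30.0
```

Run:
```python
from h import *
s,p=wrist();save(p,"w3");print(s["ee_pos"],s["ee_rot"],s["gripper_width"],s["force"])
print(proj(p,np.array([453.8,348.9,55])))
```

```text
[453.12706215 287.96508735 234.44141042] [-1.79976507e+02 -2.20541367e-02  8.99695986e+01] 11.46509663722918 [-1.29114958  1.34388976 -0.89240354]
[326.27082759 121.59807082]
```

View pics/w3.png

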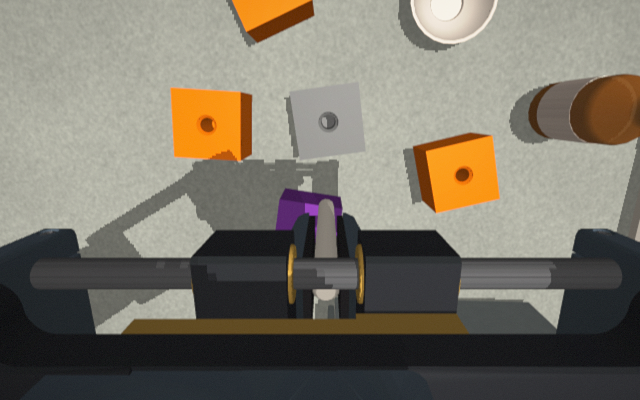

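The stand hole is at (328,121), within 2 px of where the rod pose predicts. The rod hangs straight in the grip, so I'll move on to the release hole.

Emit:
{"fn": "apply_moves", "kwargs": {"delta_pos": [[0.05,-0.3,0],[0.1,-0.6,0],[0.15,-0.9,0],[0.15,-0.9,0]], "rot": [[0,0,0],[0,0,0],[0,0,0],[0,0,0]], "hand": [0,0,0,0]}}

```text
time_s: 6.15
ee_pos: [471.9, 176.9, 233.7]
ee_rot: [-179.9, 0.2, 89.9]
force: [0.1, -0.2, -0.4]
gripper_width: 11.3
gripper_force: 30.0
```

Emit:
{"fn": "apply_moves", "kwargs": {"delta_pos": [[0.1,-0.3,0],[0.15,-0.6,0],[0.2,-0.9,0],[0.2,-0.9,0]], "rot": [[0,0,0],[0,0,0],[0,0,0],[0,0,0]], "hand": [0,0,0,0]}}

```text
time_s: 6.48
ee_pos: [496.5, 68.9, 233.8]
ee_rot: [-180.0, 0.2, 89.9]
force: [0.2, 0.2, -0.3]
gripper_width: 11.2
gripper_force: 30.0
```

Emit:
{"fn": "apply_moves", "kwargs": {"delta_pos": [[0.1,-0.3,0],[0.1,-0.6,0],[0.1,-0.6,0],[0.1,-0.6,0],[0.1,-0.6,0]], "rot": [[0,0,0],[0,0,0],[0,0,0],[0,0,0],[0,0,0]], "hand": [0,0,0,0,0]}}

```text
time_s: 6.9
ee_pos: [507.6, 2.1, 233.9]
ee_rot: [-180.0, -0.1, 90.1]
force: [-0.4, 0.6, -0.1]
gripper_width: 11.3
gripper_force: 30.0
```

Run:
```python
from h import *
s,p=wrist();save(p,"w4");print(s["ee_pos"],s["ee_rot"],s["gripper_width"],s["force"])
for r in spotter.landmark_of(p,"release_hole")[:2]: print(r["score"],r["position"],atz(p,r["position"],110))
tip=np.array(s["ee_pos"])-[0,0,81.5]; print("tip",proj(p,tip))
```

```text
[507.61903056   2.0830576  233.90944032] [-1.79952538e+02 -6.43540306e-02  9.00948197e+01] 11.33207477235938 [-0.42235712  0.55606167 -0.13538085]
0.98 [333.8, 126.1] [514.48224161  60.85166478 110.        ]
tip [325.82080788 204.61468293]
```

View pics/w4.png

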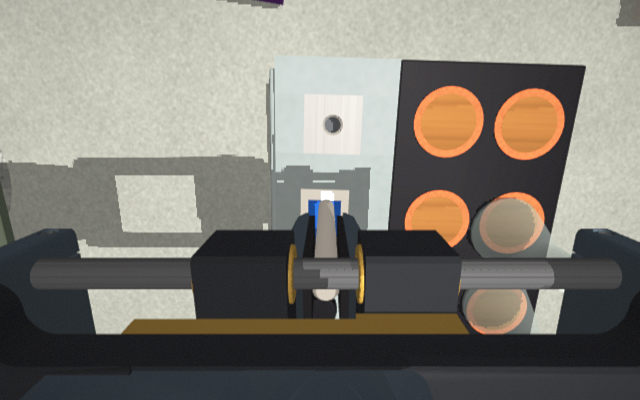

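Hole mouth at (332.5,124.5), so about (512.5,62) in world after the small bias seen at the stand. The rod tip is near (326,202). I'll move above it and come down to 10 mm over the mouth.

Emit:
{"fn": "apply_moves", "kwargs": {"delta_pos": [[0.04,0.2,0],[0.04,0.4,0],[0.04,0.5,0],[0.04,0.5,-0.1],[0.04,0.5,-0.25],[0.04,0.5,-0.25],[0.04,0.5,-0.25]], "rot": [[0,0,0],[0,0,0],[0,0,0],[0,0,0],[0,0,0],[0,0,0],[0,0,0]], "hand": [0,0,0,0,0,0,0]}}

```text
time_s: 7.58
ee_pos: [511.6, 61.5, 203.9]
ee_rot: [-179.9, 0.0, 90.2]
force: [-0.8, -0.2, -0.2]
gripper_width: 11.5
gripper_force: 30.0
```

Run:
```python
from h import *
s,p=wrist();print(s["ee_pos"],s["ee_rot"],s["force"]);c=p["pixels"][140:300,240:420];cv2.imwrite("pics/w5.png",cv2.resize(c[...,::-1],None,fx=4,fy=4,interpolation=1)[:600])
tip=np.array(s["ee_pos"])-[0,0,81.5]; print("tip",proj(p,tip),"hole",proj(p,np.array([512.5,62,110])))
for n in("top","scene"):
    p=viewer.grab_frame(n)
    print(n,[ (r["score"],atz(p,r["position"],110)) for r in spotter.landmark_of(p,"release_hole")[:1]])
```

```text
[511.58849765  61.51987636 203.87461056] [-1.79883055e+02  2.01838458e-02  9.01712664e+01] [-0.80995421 -0.19445366 -0.22808975]
tip [325.94416383 204.46865215] hole [327.05110482 199.83529523]
top [(0.25, array([ 685.52715353, -113.59019216,  110.        ]))]
scene [(0.59, array([519.25251155,  61.19686053, 110.        ]))]
```

View pics/w5.png

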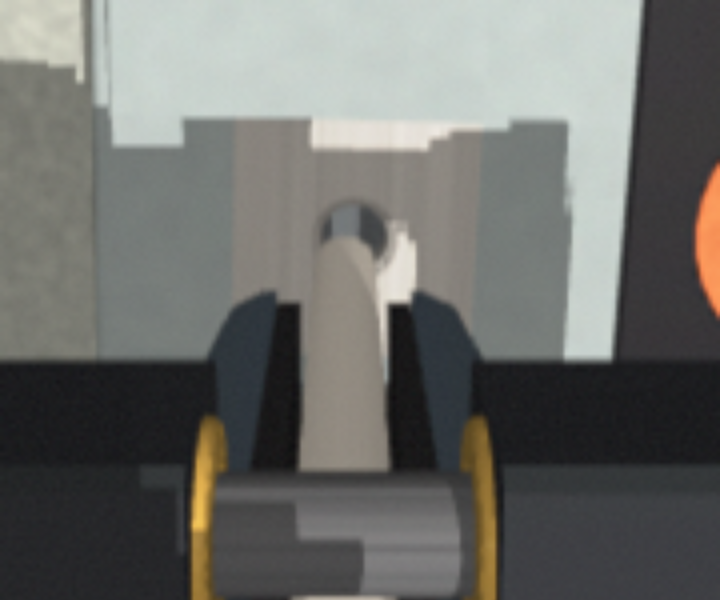

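The crop shows the tip just over the hole, with the hole centre at about (328.3,198.5) and the tip near 327. That leaves a correction of about +1 mm in x and +0.5 mm in y, then a gentle descent.

Emit:
{"fn": "apply_moves", "kwargs": {"delta_pos": [[0.009,0.004,0],[0.009,0.004,-0.04],[0.009,0.004,-0.08],[0.009,0.004,-0.1],[0.009,0.004,-0.12],[0.009,0.004,-0.12]], "rot": [[0,0,0],[0,0,0],[0,0,0],[0,0,0],[0,0,0],[0,0,0]], "hand": [0,0,0,0,0,0]}}

```text
time_s: 8.33
ee_pos: [512.9, 61.3, 189.2]
ee_rot: [-179.9, 0.0, 90.1]
force: [0.2, -0.2, -1.2]
gripper_width: 11.2
gripper_force: 30.0
```

Emit:
{"fn": "apply_moves", "kwargs": {"delta_pos": [[0,0,-0.01],[0,0,-0.02],[0,0,-0.03],[0,0,-0.03]], "rot": [[0,0,0],[0,0,0],[0,0,0],[0,0,0]], "hand": [0,0,0,0]}}

```text
time_s: 8.67
ee_pos: [513.3, 61.4, 186.2]
ee_rot: [-180.0, -0.0, 90.1]
force: [-0.7, -0.6, -0.5]
gripper_width: 11.3
gripper_force: 30.0
```

Emit:
{"fn": "apply_moves", "kwargs": {"delta_pos": [[0,0,-0.01],[0,0,-0.02],[0,0,-0.03],[0,0,-0.03]], "rot": [[0,0,0],[0,0,0],[0,0,0],[0,0,0]], "hand": [0,0,0,0]}}

```text
time_s: 9.0
ee_pos: [513.3, 61.4, 182.5]
ee_rot: [-180.0, 0.0, 90.1]
force: [-0.5, -0.1, -0.7]
gripper_width: 11.2
gripper_force: 30.0
```

Emit:
{"fn": "apply_moves", "kwargs": {"delta_pos": [[0,0,-0.01],[0,0,-0.02],[0,0,-0.03],[0,0,-0.03]], "rot": [[0,0,0],[0,0,0],[0,0,0],[0,0,0]], "hand": [0,0,0,0]}}

```text
time_s: 9.33
ee_pos: [513.3, 61.4, 178.9]
ee_rot: [-180.0, -0.0, 90.1]
force: [0.3, -0.1, -1.2]
gripper_width: 11.3
gripper_force: 30.0
```

Emit:
{"fn": "apply_moves", "kwargs": {"delta_pos": [[0,0,-0.01],[0,0,-0.02],[0,0,-0.03],[0,0,-0.03]], "rot": [[0,0,0],[0,0,0],[0,0,0],[0,0,0]], "hand": [0,0,0,0]}}

```text
time_s: 9.67
ee_pos: [513.3, 61.4, 175.3]
ee_rot: [-180.0, 0.0, 90.1]
force: [0.7, -0.4, -1.1]
gripper_width: 11.6
gripper_force: 30.0
```

Emit:
{"fn": "apply_moves", "kwargs": {"delta_pos": [[0,0,-0.01],[0,0,-0.02],[0,0,-0.03],[0,0,-0.03]], "rot": [[0,0,0],[0,0,0],[0,0,0],[0,0,0]], "hand": [0,0,0,0]}}

```text
time_s: 10.0
ee_pos: [513.3, 61.4, 171.7]
ee_rot: [-180.0, 0.0, 90.1]
force: [0.3, 1.5, -0.6]
gripper_width: 11.5
gripper_force: 30.0
```

Emit:
{"fn": "apply_moves", "kwargs": {"delta_pos": [[0,0,-0.01],[0,0,-0.02],[0,0,-0.03],[0,0,-0.03]], "rot": [[0,0,0],[0,0,0],[0,0,0],[0,0,0]], "hand": [0,0,0,0]}}

```text
time_s: 10.33
ee_pos: [513.3, 61.4, 168.1]
ee_rot: [-180.0, 0.0, 90.1]
force: [0.2, 0.9, 0.0]
gripper_width: 11.4
gripper_force: 30.0
```

Emit:
{"fn": "apply_moves", "kwargs": {"delta_pos": [[0,0,-0.01],[0,0,-0.02],[0,0,-0.03],[0,0,-0.03]], "rot": [[0,0,0],[0,0,0],[0,0,0],[0,0,0]], "hand": [0,0,0,0]}}

```text
time_s: 10.67
ee_pos: [513.4, 61.4, 164.8]
ee_rot: [180.0, -0.0, 90.1]
force: [-1.3, 0.8, -0.2]
gripper_width: 11.3
gripper_force: 30.0
```

Emit:
{"fn": "apply_moves", "kwargs": {"delta_pos": [[0,0,-0.01],[0,0,-0.02],[0,0,-0.02]], "rot": [[0,0,0],[0,0,0],[0,0,0]], "hand": [0,0,0]}}

```text
time_s: 10.92
ee_pos: [513.6, 61.4, 163.1]
ee_rot: [180.0, -0.0, 90.1]
force: [-1.3, 0.3, 4.5]
gripper_width: 11.1
gripper_force: 30.0
```

Contact: 4.5 N. I'll press on in small steps.

Emit:
{"fn": "apply_moves", "kwargs": {"delta_pos": [[0,0,-0.008],[0,0,-0.016],[0,0,-0.016],[0,0,-0.016]], "rot": [[0,0,0],[0,0,0],[0,0,0],[0,0,0]], "hand": [0,0,0,0]}}

```text
time_s: 11.25
ee_pos: [513.6, 61.4, 161.5]
ee_rot: [179.9, -0.0, 90.1]
force: [-1.3, -0.9, 7.1]
gripper_width: 11.3
gripper_force: 30.0
```

Emit:
{"fn": "apply_moves", "kwargs": {"delta_pos": [[0,0,-0.008],[0,0,-0.016],[0,0,-0.016],[0,0,-0.016]], "rot": [[0,0,0],[0,0,0],[0,0,0],[0,0,0]], "hand": [0,0,0,0]}}

```text
time_s: 11.58
ee_pos: [513.6, 61.5, 159.9]
ee_rot: [179.9, -0.0, 90.1]
force: [-1.5, 0.7, 6.8]
gripper_width: 11.3
gripper_force: 30.0
```

Emit:
{"fn": "apply_moves", "kwargs": {"delta_pos": [[0,0,-0.006],[0,0,-0.012],[0,0,-0.012],[0,0,-0.012]], "rot": [[0,0,0],[0,0,0],[0,0,0],[0,0,0]], "hand": [0,0,0,0]}}

```text
time_s: 11.92
ee_pos: [513.6, 61.5, 158.5]
ee_rot: [179.9, -0.0, 90.1]
force: [-1.9, -0.5, 8.1]
gripper_width: 11.4
gripper_force: 30.0
```

Emit:
{"fn": "apply_moves", "kwargs": {"delta_pos": [[0,0,-0.006],[0,0,-0.012],[0,0,-0.012],[0,0,-0.012]], "rot": [[0,0,0],[0,0,0],[0,0,0],[0,0,0]], "hand": [0,0,0,0]}}

```text
time_s: 12.25
ee_pos: [513.7, 61.5, 157.3]
ee_rot: [179.9, -0.0, 90.1]
force: [-2.3, 1.0, 10.6]
gripper_width: 11.3
gripper_force: 30.0
```

Emit:
{"fn": "apply_moves", "kwargs": {"delta_pos": [[0,0,-0.004],[0,0,-0.008],[0,0,-0.008],[0,0,-0.008],[0,0,-0.008]], "rot": [[0,0,0],[0,0,0],[0,0,0],[0,0,0],[0,0,0]], "hand": [0,0,0,0,0]}}

```text
time_s: 12.67
ee_pos: [513.7, 61.5, 156.5]
ee_rot: [179.9, -0.0, 90.1]
force: [-2.4, 0.4, 11.5]
gripper_width: 11.3
gripper_force: 30.0
```

Run:
```python
from h import *
for i in range(3): p=viewer.grab_frame("top")
save(p,"top2"); print(env.state()["force"])
a=cv2.imread("pics/top.png")[...,::-1]; d=np.abs(a.astype(int)-p["pixels"]).sum(2)[225:275,300:410]
print(d.mean(1).round(0))
for r in spotter.landmark_of(p,"drawer_front")[:2]: print(r["score"],r["position"],atz(p,r["position"],48))
```

```text
[-2.39180387  0.67891028 10.58979327]
[109. 110. 117. 123. 127. 116.  42.  63.  51.  49.  86. 107.  99.  75.
  57.  56.  68.  93.  93. 100.  75. 100. 116. 128. 131. 119. 102.  93.
  86.  81.  78.  68.  68.  64.  92. 112.  97.  97.  98.  98.  95.  75.
  57.  55.  51.  48.  47.  48.  47.  47.]
0.89 [349.2, 260.9] [381.3133367 -17.409642   48.       ]
```

The drawer front has gone from x≈449 to 381, so it's released. Now I'll pull the rod straight up.

Emit:
{"fn": "apply_moves", "kwargs": {"delta_pos": [[0,0,0.05],[0,0,0.15],[0,0,0.3],[0,0,0.45],[0,0,0.65],[0,0,0.65]], "rot": [[0,0,0],[0,0,0],[0,0,0],[0,0,0],[0,0,0],[0,0,0]], "hand": [0,0,0,0,0,0]}}

```text
time_s: 13.37
ee_pos: [515.8, 61.5, 236.9]
ee_rot: [179.5, -0.0, 90.1]
force: [0.6, -0.4, 0.6]
gripper_width: 11.5
gripper_force: 30.0
```

Run:
```python
from h import *
p=viewer.grab_frame("scene");save(p,"s3"); print(env.state()["force"])
for n in("drawer_front",):
    for r in spotter.landmark_of(p,n)[:2]: print(r["score"],r["position"],atz(p,r["position"],48))
```

```text
[-0.30898909  0.11307489 -1.43421231]
0.81 [334.0, 176.4] [374.8333442  -39.15325356  48.        ]
0.55 [246.9, 167.4] [ 535.78694044 -270.77782098   48.        ]
```

View pics/top2.png

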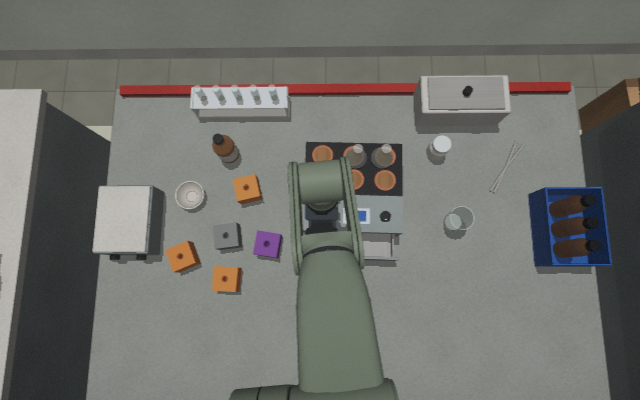

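The drawer is visibly out, with its front edge at rows 258–262 below the unit. Now I'll take the rod back.

Emit:
{"fn": "apply_moves", "kwargs": {"delta_pos": [[-0.05,0.3,0],[-0.15,0.65,0],[-0.25,0.95,0],[-0.25,0.95,0]], "rot": [[0,0,0],[0,0,0],[0,0,0],[0,0,0]], "hand": [0,0,0,0]}}

```text
time_s: 13.8
ee_pos: [480.5, 180.4, 230.8]
ee_rot: [-179.7, -0.1, 90.4]
force: [-1.2, -0.8, -0.7]
gripper_width: 11.4
gripper_force: 30.0
```

Emit:
{"fn": "apply_moves", "kwargs": {"delta_pos": [[-0.1,0.3,0],[-0.2,0.65,0],[-0.25,0.95,0],[-0.25,0.95,0],[-0.25,0.95,0],[-0.25,0.95,0]], "rot": [[0,0,0],[0,0,0],[0,0,0],[0,0,0],[0,0,0],[0,0,0]], "hand": [0,0,0,0,0,0]}}

```text
time_s: 14.3
ee_pos: [453.0, 288.5, 231.3]
ee_rot: [-179.9, 0.1, 90.1]
force: [-0.1, -0.6, -0.4]
gripper_width: 11.0
gripper_force: 30.0
```

Run:
```python
from h import *
s,p=wrist();print(s["ee_pos"],s["ee_rot"],s["force"])
print("tip",proj(p,np.array(s["ee_pos"])-[0,0,81.5]),"hole",proj(p,np.array([453.8,348.9,55])))
a=p["pixels"][90:230,260:400];cv2.imwrite("pics/w6.png",cv2.resize(a[...,::-1],None,fx=4,fy=4,interpolation=1))
```

```text
[452.98703107 288.47239639 231.33031777] [-1.79891173e+02  1.26757072e-01  9.01191717e+01] [-0.12052935 -0.61002793 -0.38318922]
tip [325.93092364 204.28380946] hole [326.82771469 121.74318368]
```

View pics/w6.png

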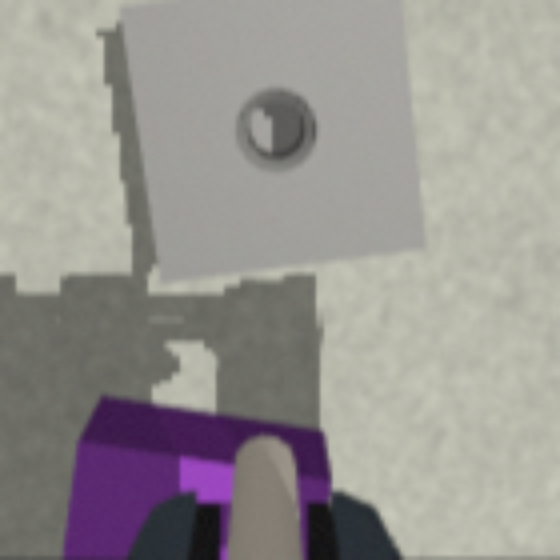

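The stand hole is at (329.2,122.2) and the tip at about (326.3,200). The target is x≈455, y≈349.

Emit:
{"fn": "apply_moves", "kwargs": {"delta_pos": [[0.017,0.25,0],[0.017,0.45,0],[0.017,0.504,-0.05],[0.017,0.504,-0.3],[0.017,0.504,-0.5],[0.017,0.504,-0.65],[0.017,0.504,-0.7],[0.017,0.504,-0.7],[0.017,0.504,-0.7]], "rot": [[0,0,0],[0,0,0],[0,0,0],[0,0,0],[0,0,0],[0,0,0],[0,0,0],[0,0,0],[0,0,0]], "hand": [0,0,0,0,0,0,0,0,0]}}

```text
time_s: 15.1
ee_pos: [456.1, 349.1, 149.2]
ee_rot: [180.0, -0.0, 90.0]
force: [-0.3, 1.1, 0.7]
gripper_width: 11.2
gripper_force: 30.0
```

Emit:
{"fn": "apply_moves", "kwargs": {"delta_pos": [[-0.007,0,-0.04],[-0.007,0,-0.08],[-0.007,0,-0.12],[-0.007,0,-0.16],[-0.007,0,-0.18],[-0.007,0,-0.18]], "rot": [[0,0,0],[0,0,0],[0,0,0],[0,0,0],[0,0,0],[0,0,0]], "hand": [0,0,0,0,0,0]}}

```text
time_s: 15.6
ee_pos: [454.2, 349.6, 126.3]
ee_rot: [-179.9, 0.0, 90.1]
force: [0.9, -0.9, -0.2]
gripper_width: 11.2
gripper_force: 30.0
```

In the hole with no load. Next I'll go down to about 2 mm above the floor.

Emit:
{"fn": "apply_moves", "kwargs": {"delta_pos": [[0,0,-0.05],[0,0,-0.1],[0,0,-0.15],[0,0,-0.2],[0,0,-0.23],[0,0,-0.23],[0,0,-0.23]], "rot": [[0,0,0],[0,0,0],[0,0,0],[0,0,0],[0,0,0],[0,0,0],[0,0,0]], "hand": [0,0,0,0,0,0,0]}}

```text
time_s: 16.18
ee_pos: [454.5, 349.8, 99.2]
ee_rot: [-180.0, 0.0, 90.1]
force: [0.4, 0.5, -0.7]
gripper_width: 11.1
gripper_force: 30.0
```

Emit:
{"fn": "apply_moves", "kwargs": {"delta_pos": [[0,0,-0.01],[0,0,-0.015],[0,0,-0.015],[0,0,-0.015],[0,0,-0.015]], "rot": [[0,0,0],[0,0,0],[0,0,0],[0,0,0],[0,0,0]], "hand": [0,0,0,0,0]}}

```text
time_s: 16.6
ee_pos: [454.7, 349.9, 97.9]
ee_rot: [180.0, -0.0, 90.1]
force: [0.4, 0.2, 0.3]
gripper_width: 11.6
gripper_force: 30.0
```

Emit:
{"fn": "apply_moves", "kwargs": {"delta_pos": [[0,0,0],[0,0,0],[0,0,0],[0,0,0],[0,0,0],[0,0,0],[0,0,0],[0,0,0]], "rot": [[0,0,0],[0,0,0],[0,0,0],[0,0,0],[0,0,0],[0,0,0],[0,0,0],[0,0,0]], "hand": [0.5,0.5,0.5,0.5,0.5,0.5,0.5,0.5]}}

```text
time_s: 17.27
ee_pos: [454.6, 349.8, 97.7]
ee_rot: [180.0, -0.0, 90.1]
force: [-0.1, -0.1, -0.1]
gripper_width: 45.4
gripper_force: 0.0
```

Emit:
{"fn": "apply_moves", "kwargs": {"delta_pos": [[0,0,0.1],[0,0,0.4],[0,0,0.7],[0,0,1],[0,0,1],[0,0,1]], "rot": [[0,0,0],[0,0,0],[0,0,0],[0,0,0],[0,0,0],[0,0,0]], "hand": [0.5,0.5,0.5,0.5,0.5,0.5]}}

```text
time_s: 17.77
ee_pos: [455.6, 350.6, 220.2]
ee_rot: [179.7, -0.2, 90.1]
force: [0.1, -0.8, -0.2]
gripper_width: 46.1
gripper_force: 0.0
```

Emit:
{"fn": "apply_moves", "kwargs": {"delta_pos": [[0,-0.3,0.2],[0,-0.5,0.2],[0,-0.5,0.2],[0,-0.5,0.2],[0,-0.5,0.2]], "rot": [[0,0,0],[0,0,0],[0,0,0],[0,0,0],[0,0,0]], "hand": [0.5,0.5,0.5,0.5,0.5]}}

```text
time_s: 18.18
ee_pos: [454.1, 289.9, 240.4]
ee_rot: [-179.9, 0.0, 90.1]
force: [-0.4, -0.6, -0.0]
gripper_width: 45.9
gripper_force: 0.0
```

Run:
```python
from h import *
s,p=wrist();save(p,"w7");print(s["ee_pos"],s["force"],s["gripper_width"])
print("expected top",proj(p,np.array([455,349,145])))
```

```text
[454.12769535 289.89740124 240.3799649 ] [-0.37976381 -0.57638611 -0.02028417] 45.902477161345054
expected top [327.14415802 126.92689082]
```

View pics/w7.png

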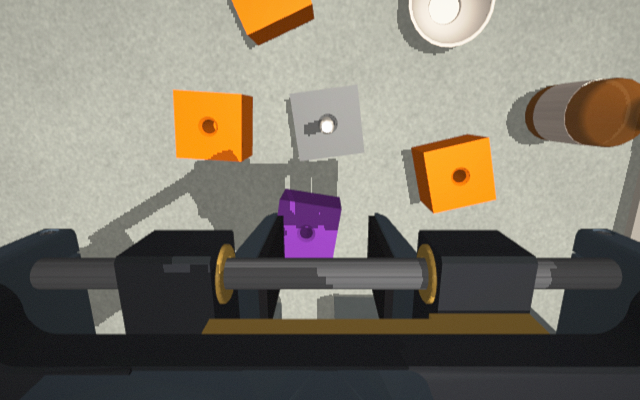

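The rod stands upright in the grey stand, its top at (327,125) against an expected (327,127). The gripper is clear, so I'll hand the job in.

```bash
python3 -c "
from h import *
print(env.job_done())"
```

```text
the job is handed in; nothing more can be done
None
```

The drawer is out by about 68 mm, the rod is back upright in its stand and released, and the job is handed in; wrist force readings on the latch peaked at 11.5 N, and I wasn't shown a verdict.

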